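# Line up the store-room tins by height

## Robot

A 7-joint arm with a two-finger parallel gripper is mounted at the origin on the work surface. World frame = base frame: x ahead of the robot, y to its left, z up, the work surface at z = 0. Lengths are in m, angles in rad, forces in N, time in s.
With the tool pointing down it reaches from about 0.425 to 0.925 m from the base axis. Payload 6.8 kg.
Tool frame: the origin (TCP) lies between the finger pads; the fingertips stand finger_overhang ahead of it and the grasp point (between the pads) lies 6 mm ahead of it (finger_overhang is the distance from the TCP to the fingertips, in m); z points along the fingers, y is the line along which they close (so a half turn about z gives the same grasp; the last joint's range is limited). The gripper opens to 85 mm and grips with 20 to 120 N. Pads are 22 mm wide; open, the fingers measure 114 mm over their backs; the gripper's body (76 mm by 85 mm) begins 54 mm behind the grasp point. The pads swing forward as they close: fully open they stand 13 mm farther back than shut.
Start: joints at [1.033, 0.477, 0.022, 1.555, -0.011, 1.109, -0.083], TCP at [0.281, -0.614, 0.228] pointing down, gripper open.
Joint ranges: [-2.96, 2.96], [-0.34, 2.1], [-1.41, 1.46], [0.24, 2.44], [-1.37, 4.51], [0.17, 1.92], [-2.96, 2.96]. Speed limits (rad/s): [2.39, 2.39, 3.14, 3.14, 3.14, 3.14, 3.14].

## Interface

Orientations are given as a unit quaternion [w, x, y, z].
In Python, from station import * gives the robot as it stands.
- The arm moves only by the tool drive_tool, never from a script. Its argument "increments" is a list of rows, each an object of numbers: "claw": the finger opening in m, from 0 to 0.0854; "dx", "dy", "dz": the shift along the tool's x, y, z in m; "wx", "wy", "wz": the turn, a rotation vector about the tool's x, y, z in degrees. A call has 1 to 20 rows; each row shifts and turns the commanded pose from where the row before left it, along the tool's axes as they then stand; what a row does not reach is not made up. A row lasts 1/8 s, in which the tool goes at most 62.5 mm and 10.7 degrees, less where a joint would pass 70% of its speed; a pose out of reach is approached as far as the arm can. A call with a gripper value outside its range is refused whole. The fingers move at their own pace and stop on an object; "newtons" is the grip in N (left out, the last holds). Time passes only in rows, so rows that do not move let the fingers close. It gives the time, the measured TCP pose, the force, the opening and the grip force at its end, in the units of the state.
- get_obs(): the state, without advancing time (a new reading comes with each control period).
- read_camera(name): name is "scene" or "side" or "wrist"; returns (picture, depth): 400x640x3 uint8, red, green, blue; 400x640 float32, m along the optical axis (not along the pixel's ray), 0 where there is no reading.
- calibration(name): a dict with "intrinsics" (3x3 intrinsics, pixels), "k1" (the pictures are not rectified: a ray, as slopes to the right and down, at radius r is drawn at 1 + k1 r^2 times it, then the intrinsics apply), "R" (3x3) and "t" (3): a world point X has camera coordinates R X + t; the wrist camera has in their place "mount" (4x4, takes a point from camera to tool coordinates, whose origin is the TCP and whose axes are the flange's). Camera axes: x right, y down, z forward; pixel columns grow to the right and rows downward; lengths in m; the calibration is good to about 2 mm. A picture is of the moment at which its call begins: read the wrist's pose just before it. calibration takes no time and is no camera call.
- hand_in(): hands the job in; it is judged then, once.
The state is a dict: "t": time; "q": joint angles; "joint_vel": joint speeds; "joint_torque": joint torques, N m; "eef_pos": TCP position; "tool_rot": TCP orientation; "contact_force": force on the tool from outside, world axes, zero at the start; "torque": the same for the moment, N m; "gripper_width": opening from 0.0 (shut) to 1.0 (fully open); "grasp_force": force on a finger pad.
Only numpy, scipy, OpenCV 4.12 (cv2) and the standard library are available. Lean on these libraries where they do the work, as an engineer would, in place of code of your own. Each camera call takes 0.05 s, during which the arm holds its last target. There are 200 camera calls.

## Task

Line the four coloured, lidded tins up in order of height on the row of white marks on the grey board: the tallest next to the yellow end block, then each one shorter than the last, the shortest by the black block. Each tin stands upright and centred on its own mark, set down gently and not dropped.

Things in the scene. Friction and masses are not known exactly. Their poses are not given: they have to be found in the camera images.
- tin_orange_mid (a point): centre (half-way up) of the orange tin, the tallest of the four: a rigid upright cylinder 60 mm in diameter and 100 mm high with a flat orange lid and a label band of the same colour, about 280 g, loose, standing on the table at the start; its sides are straight, so it can be gripped at any height, the tall ones best near the top so that the gripper's palm stays clear of the lid; z points up its axis
- tin_purple_mid (a point): centre (half-way up) of the purple tin, second tallest of the four: a rigid upright cylinder 60 mm in diameter and 78 mm high with a flat purple lid and a label band of the same colour, about 220 g, loose, standing on the table at the start; its sides are straight, so it can be gripped at any height, the tall ones best near the top so that the gripper's palm stays clear of the lid; z points up its axis
- tin_green_mid (a point): centre (half-way up) of the green tin, second shortest of the four: a rigid upright cylinder 60 mm in diameter and 58 mm high with a flat green lid and a label band of the same colour, about 160 g, loose, standing on the table at the start; its sides are straight, so it can be gripped at any height, the tall ones best near the top so that the gripper's palm stays clear of the lid; z points up its axis
- tin_red_mid (a point): centre (half-way up) of the red tin, the shortest of the four: a rigid upright cylinder 60 mm in diameter and 38 mm high with a flat red lid and a label band of the same colour, about 110 g, loose, standing on the table at the start; its sides are straight, so it can be gripped at any height, the tall ones best near the top so that the gripper's palm stays clear of the lid; z points up its axis
- mark_1: white round mark, 70 mm in diameter with a small black dot at its centre, flat on the grey display board; fixed. Origin at its centre on the board's top, 8 mm above the table. The four marks lie in one straight row in the order 1, 2, 3, 4, 95 mm apart, and the tins stand on them; the row's line may be turned a little from the table's y axis. mark_1 is at the +y (left) end of the row; y runs along the row towards mark_1, x across it
- mark_2: white round mark, 70 mm in diameter with a small black dot at its centre, flat on the grey display board; fixed. Origin at its centre on the board's top, 8 mm above the table. Number 2 of the row, counted from the +y (left) end; y runs along the row towards mark_1, x across it
- mark_3: white round mark, 70 mm in diameter with a small black dot at its centre, flat on the grey display board; fixed. Origin at its centre on the board's top, 8 mm above the table. Number 3 of the row, counted from the +y (left) end; y runs along the row towards mark_1, x across it
- mark_4: white round mark, 70 mm in diameter with a small black dot at its centre, flat on the grey display board; fixed. Origin at its centre on the board's top, 8 mm above the table. Number 4 of the row, counted from the +y (left) end; y runs along the row towards mark_1, x across it
- end_yellow: yellow end block, 80 x 25 x 25 mm, fixed on the board 62 mm beyond the last mark of one end of the row: beside mark_1 or beside mark_4, differing from start to start (a like block in black stands at the other end). It shows the end where the tallest tin belongs. Origin at the centre of its underside, on the board's top; y along the row
There are look-alikes about, which are no part of the job. Leave any blue or pink look-alike of the part that bears tin_red_mid alone.

How it is judged:
By the outcome, as a careful person would: the job done as asked, in the order asked, and still so for the second after the job is handed in, with the robot touching nothing.
It also fails if it takes over 96 s, if anything falls off the work surface, if the arm or the gripper's body presses on something with over 40 N, if the wrist force passes 120 N, or if a joint passes its speed limit or range.

## Working session

There is one attempt and no reset: what is moved stays moved. The work goes in short steps, Python scripts to look and compute and a tool call to move; the robot and the scene stay as the last step left them, time stands still between calls to the robot, and variables do not carry over. Pictures are saved under pics/ and viewed, at most 14 in all, crops included, and the job is handed in when it is done.

Besides the shell and the picture viewer there is one more tool, called after ">>>" as name([rows], argument=value, ...), one row to a line, values as JSON. drive_tool: Moves the arm, as the interface text tells. Its arguments: {"type":"object","properties":{"increments":{"type":"array","items":{"type":"object","properties":{"claw":{"type":"number"},"dx":{"type":"number"},"dy":{"type":"number"},"dz":{"type":"number"},"wx":{"type":"number"},"wy":{"type":"number"},"wz":{"type":"number"}}}},"newtons":{"type":"number"}},"required":["increments"]}

```bash
mkdir -p pics; ls; cat > h.py <<'E'
from station import *
import numpy as np, cv2
from scipy.spatial.transform import Rotation as Rn
def cam(name):
    c=calibration(name); K=np.array(c["intrinsics"]); k1=c["k1"]
    if name=="wrist":
        o=get_obs(); q=o["tool_rot"]; T=np.eye(4); T[:3,:3]=Rn.from_quat([q[1],q[2],q[3],q[0]]).as_matrix(); T[:3,3]=o["eef_pos"]
        M=T@np.array(c["mount"]); return K,k1,M[:3,:3],M[:3,3]
    R=np.array(c["R"]); t=np.array(c["t"]); return K,k1,R.T,-R.T@t
def ray(C,u,v):
    K,k1,R,p=C
    d=np.linalg.inv(K)@[u,v,1.]; x=d[:2].copy()
    for _ in range(20): x=d[:2]/(1+k1*(x@x))
    return p,R@np.array([x[0],x[1],1.])
def onz(C,u,v,z):
    p,d=ray(C,u,v); return p+d*(z-p[2])/d[2]
def dep(C,D,u,v):
    p,d=ray(C,u,v); return p+d*D[int(v),int(u)]
def tri(*prs):
    A=np.zeros((3,3));b=np.zeros(3)
    for C,u,v in prs:
        p,d=ray(C,u,v); d=d/np.linalg.norm(d); P=np.eye(3)-np.outer(d,d); A+=P;b+=P@p
    return np.linalg.solve(A,b)
E
python3 - <<'E'
from h import *
for n in ["scene","side","wrist"]:
    C=cam(n); im,d=read_camera(n); np.savez(f"{n}0.npz",im=im,d=d,K=C[0],k1=C[1],R=C[2],p=C[3])
    cv2.imwrite(f"pics/{n}0.png",im[:,:,::-1]); print(n,C[3],C[2][:,2])
o=get_obs(); print(o)
E
```

```text
pics
scene [1.21121493 0.08241075 0.61964382] [-0.79723003 -0.06545844 -0.60011621]
side [0.02256759 0.69621896 0.65308825] [ 0.4660898  -0.67428911 -0.57279533]
wrist [ 0.35291281 -0.58037315  0.37391293] [-0.2775615  -0.12487106 -0.95255805]
{'t': 0.15, 'q': array([ 1.0328915 ,  0.47768132,  0.02231976,  1.55623564, -0.01148363,
        1.10930783, -0.08311072]), 'joint_vel': array([-1.64399608e-03, -1.67255643e-03, -8.70322588e-04, -3.33286945e-03,
        1.35048600e-03,  1.35160463e-03,  4.89254716e-05]), 'joint_torque': array([ 3.17334598e-03, -5.96923363e+01,  1.61066305e+00, -2.81487948e+01,
        1.27394739e-02,  6.59665689e-03, -3.91121137e-05]), 'eef_pos': array([ 0.28107194, -0.61316964,  0.2266961 ]), 'tool_rot': array([-7.21042025e-04,  9.76992866e-01,  2.13270660e-01, -2.13962864e-04]), 'contact_force': array([ 0.787003  , -1.11133565, -0.56008915]), 'torque': array([-0.00781529, -0.00227248, -0.05268385]), 'grasp_force': 0.0, 'gripper_width': 0.9984765436922568}
```

View pics/scene0.png

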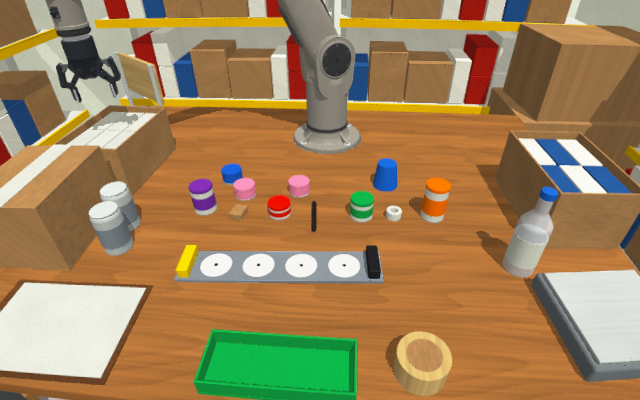

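View pics/side0.png

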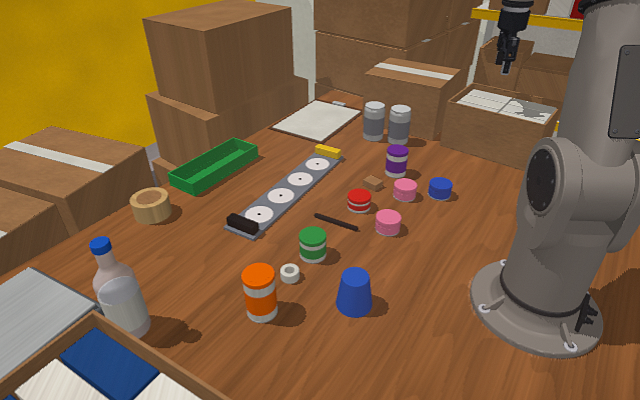

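The scene view looks back at the robot, so image right is +y. Yellow is at (187,262), beside mark_4, and black is at (373,262), beside mark_1.

Tins in the scene view:
- purple (203,197)
- red (279,207), which is red with a white band
- green (361,207)
- orange (435,200)

Look-alikes are the pink tins (244,188) and (299,186), the blue tin (232,174) and the blue cup (386,175). Only the one at (279,207) is red. I'll confirm it in enlarged crops.

```bash
python3 - <<'E'
from h import *
a=np.load("scene0.npz")["im"][155:295,170:460,::-1]; cv2.imwrite("pics/sc.png",cv2.resize(a,(0,0),fx=2.75,fy=2.75,interpolation=cv2.INTER_CUBIC))
a=np.load("side0.npz")["im"][130:330,215:465,::-1]; cv2.imwrite("pics/si.png",cv2.resize(a,(0,0),fx=3,fy=3,interpolation=cv2.INTER_CUBIC))
E
```

```text
(no output)
```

View pics/sc.png

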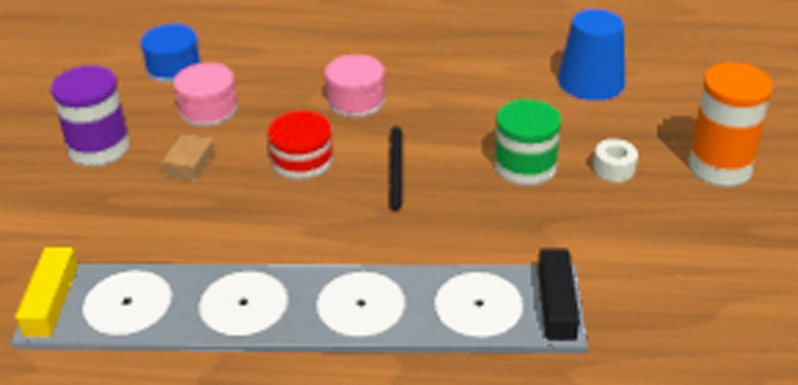

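View pics/si.png

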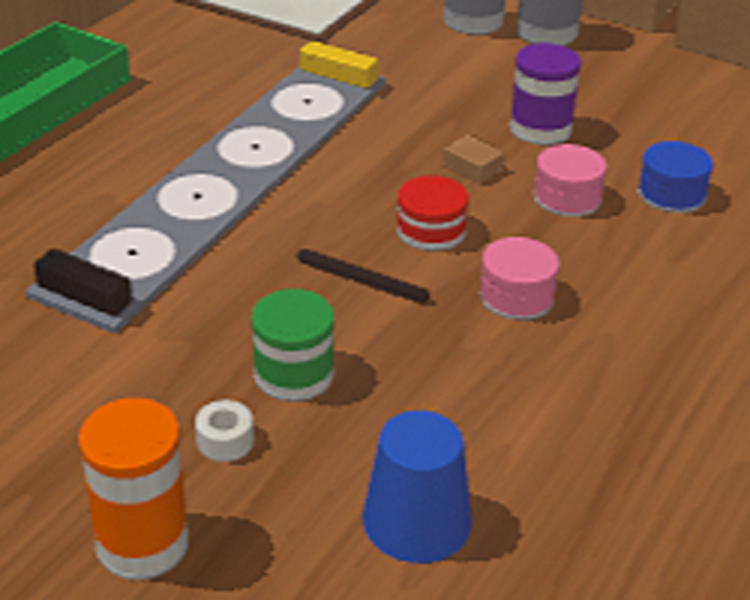

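The crops confirm it. The red lidded tin is at scene-crop (300,132) and side-crop (432,197); the look-alikes are plain blue or pink. Next I triangulate the lid centres and mark dots.

```bash
python3 - <<'E'
from h import *
S=cam("scene");D=cam("side");ds=np.load("scene0.npz")["d"];dd=np.load("side0.npz")["d"]
P={"orange":((738,84),(130,436),.1),"purple":((85,86),(547,61),.078),"green":((528,121),(293,319),.058),"red":((300,132),(432,197),.038),
"m4":((127,301),(308,101),.008),"m3":((243,302),(256,147),.008),"m2":((361,303),(198,196),.008),"m1":((479,303),(132,252),.008),
"wood":((188,150),(475,150),.02),"white":((616,150),(225,412),.02),"pink1":((205,80),(570,165),.038),"pink2":((355,70),(520,263),.038),"blue":((170,43),(677,165),.038)}
m={}
for k,(a,b,z) in P.items():
    ua=((a[0]+.5)/2.75+170-.5,(a[1]+.5)/2.75+155-.5); ub=((b[0]+.5)/3+215-.5,(b[1]+.5)/3+130-.5)
    t=tri((S,*ua),(D,*ub)); m[k]=t
    print(k,t.round(4),"onz",onz(S,*ua,z)[:2].round(4),onz(D,*ub,z)[:2].round(4),"dep",dep(S,ds,*np.round(ua)).round(4),dep(D,dd,*np.round(ub)).round(4))
M=np.array([m[f"m{i}"] for i in (1,2,3,4)]); d=M[0]-M[3]; print("row len",np.linalg.norm(d)/3, "ang",np.degrees(np.arctan2(-d[0],d[1])))
o=get_obs();q=o["tool_rot"];print(o["eef_pos"],Rn.from_quat([q[1],q[2],q[3],q[0]]).as_matrix().round(3))
print({k:np.array(v).round(3).tolist() for k,v in calibration("wrist").items()})
try: print(finger_overhang)
except Exception as e: print(e)
E
```

```text
orange [0.4269 0.3051 0.0956] onz [0.4344 0.3039] [0.4235 0.3071] dep [0.4328 0.3042 0.0996] [0.4241 0.3065 0.0992]
purple [ 0.4388 -0.2947  0.0739] onz [ 0.4455 -0.2911] [ 0.436  -0.2891] dep [ 0.4479 -0.2889  0.0796] [ 0.4359 -0.2888  0.0781]
green [0.4373 0.1199 0.0526] onz [0.4454 0.1201] [0.4336 0.1242] dep [0.4469 0.1208 0.0581] [0.4337 0.1252 0.0586]
red [ 0.4437 -0.0928  0.0342] onz [ 0.4499 -0.0907] [ 0.4412 -0.0896] dep [ 0.451  -0.0899  0.0379] [ 0.4404 -0.0897  0.0393]
m4 [ 0.6456 -0.2024  0.0086] onz [ 0.6457 -0.202 ] [ 0.6463 -0.2042] dep [ 0.6451 -0.2019  0.0078] [ 0.6477 -0.2044  0.0086]
m3 [ 0.6392 -0.1078  0.0077] onz [ 0.6396 -0.1075] [ 0.639  -0.1076] dep [ 0.6376 -0.1081  0.0074] [ 0.6355 -0.103   0.0106]
m2 [ 0.6335 -0.0129  0.0084] onz [ 0.6337 -0.0123] [ 0.6339 -0.0143] dep [ 0.6331 -0.0123  0.0069] [ 0.6323 -0.0139  0.0088]
m1 [0.6276 0.082  0.009 ] onz [0.6271 0.0824] [0.6285 0.0805] dep [0.6304 0.0827 0.0111] [0.6249 0.0831 0.0102]
wood [ 0.4589 -0.1987  0.0191] onz [ 0.4615 -0.197 ] [ 0.4585 -0.1996] dep [ 0.4593 -0.1979  0.019 ] [ 0.4587 -0.2001  0.0186]

[... 185 characters left out ...]
] dep [ 0.3718 -0.2009  0.038 ] [ 0.364  -0.1959  0.0392]
pink2 [ 0.3401 -0.0527  0.0358] onz [ 0.3428 -0.0525] [ 0.339  -0.0493] dep [ 0.3439 -0.0517  0.0392] [ 0.339  -0.0492  0.0391]
blue [ 0.2921 -0.2596  0.0309] onz [ 0.3043 -0.2547] [ 0.2891 -0.2502] dep [ 0.304  -0.2531  0.039 ] [ 0.2891 -0.2479  0.0382]
row len 0.09497532991653089 ang 3.6306151351207063
[ 0.28107194 -0.61316964  0.2266961 ] [[ 0.909  0.417 -0.001]
 [ 0.417 -0.909  0.001]
 [-0.    -0.002 -1.   ]]
{'intrinsics': [[291.348, 0.0, 319.307], [0.0, 291.348, 200.697], [0.0, 0.0, 1.0]], 'k1': -0.053, 'mount': [[-0.0, -0.953, -0.304, 0.079], [1.0, 0.0, -0.001, -0.0], [0.001, -0.304, 0.953, -0.147], [0.0, 0.0, 0.0, 1.0]]}
0.025
```

```bash
cat >> h.py <<'E'
def cloud(C,D):
    K,k1,R,p=C; v,u=np.mgrid[0:400,0:640]
    s=cv2.undistortPoints(np.stack([u,v],-1).reshape(-1,1,2).astype(np.float64),K,np.array([k1,0,0,0,0])).reshape(400,640,2)
    X=np.concatenate([s,np.ones((400,640,1))],-1)*D[...,None]
    W=X@R.T+p; W[D<=0]=np.nan; return W
def circ(P,r=.03):
    from scipy.optimize import least_squares
    h=cv2.convexHull(P.astype(np.float32)).reshape(-1,2)
    s=least_squares(lambda c:np.hypot(*(h-c[:2]).T)-c[2],[*P.mean(0),r],loss="soft_l1",f_scale=.001); return s.x
HUE={"red":(0,5),"orange":(8,17),"green":(50,75),"purple":(130,150)}
H={"red":.038,"orange":.1,"green":.058,"purple":.078}
def lid(W,im,n,base=0.,near=None):
    hsv=cv2.cvtColor(np.ascontiguousarray(im),cv2.COLOR_RGB2HSV); a,b=HUE[n]
    m=(hsv[...,0]>=a)&(hsv[...,0]<=b)&(hsv[...,1]>150)&(abs(W[...,2]-H[n]-base)<.006)&(W[...,0]>.2)&(W[...,0]<.8)&(abs(W[...,1])<.5)
    if near is not None: m&=np.hypot(W[...,0]-near[0],W[...,1]-near[1])<.05
    P=W[m]; return circ(P[:,:2]).round(4),np.median(P[:,2]).round(4),len(P)
E
python3 - <<'E'
from h import *
for n in ["scene","side"]:
    f=np.load(n+"0.npz"); W=cloud(cam(n),f["d"])
    for k in H: print(n,k,lid(W,f["im"],k))
    g=W.reshape(-1,3); g=g[np.isfinite(g).all(1)]
    for x in (.2,.3,.4,.5): print(x,[ (round(float(y),1),round(float(np.max(s)),2)) for y in np.arange(-.7,-.2,.1) if len(s:=g[(g[:,0]>x)&(g[:,0]<x+.1)&(g[:,1]>y)&(g[:,1]<y+.1),2])])
E
```

```text
scene red (array([ 0.444 , -0.0927,  0.0286]), np.float64(0.0373), 260)
scene orange (array([0.4265, 0.3055, 0.0298]), np.float64(0.0994), 287)
scene green (array([0.4396, 0.1208, 0.0283]), np.float64(0.0573), 265)
scene purple (array([ 0.4397, -0.2952,  0.0285]), np.float64(0.0775), 249)
0.2 [(-0.7, 0.35), (-0.6, 0.49), (-0.5, 0.0), (-0.4, 0.0), (-0.3, 0.04)]
0.3 [(-0.7, 0.5), (-0.6, 0.5), (-0.5, 0.0), (-0.4, 0.0), (-0.3, 0.04)]
0.4 [(-0.7, 0.18), (-0.6, 0.18), (-0.5, 0.11), (-0.4, 0.08), (-0.3, 0.08)]
0.5 [(-0.7, 0.18), (-0.6, 0.18), (-0.5, 0.12), (-0.4, 0.0), (-0.3, 0.0)]
side red (array([ 0.442 , -0.0916,  0.0293]), np.float64(0.0382), 281)
side orange (array([0.4265, 0.306 , 0.0298]), np.float64(0.1007), 689)
side green (array([0.4361, 0.1222, 0.0287]), np.float64(0.0586), 363)
side purple (array([ 0.4365, -0.2941,  0.0287]), np.float64(0.0779), 192)
0.2 [(-0.7, 0.43), (-0.6, 0.43), (-0.5, 0.0), (-0.4, 0.0), (-0.3, 0.04)]
0.3 [(-0.7, 0.42), (-0.6, 0.43), (-0.5, 0.0), (-0.4, 0.0), (-0.3, 0.04)]
0.4 [(-0.7, 0.18), (-0.6, 0.18), (-0.5, 0.12), (-0.4, 0.08), (-0.3, 0.08)]
0.5 [(-0.7, 0.18), (-0.6, 0.18), (-0.5, 0.12), (-0.4, 0.0), (-0.3, 0.0)]
```

>>> drive_tool([
  {"wz": -9.857, "dz": -0.004},
  {"wz": -9.857},
  {"wz": -9.857},
  {"wz": -9.857},
  {"wz": -9.857},
  {"wz": -9.857},
  {"wz": -9.857},
  {"dx": 0.05},
  {"dx": 0.05},
  {"dx": 0.04, "dy": 0.035},
  {"dx": 0.04, "dy": 0.035},
  {"dx": 0.04, "dy": 0.035},
  {"dx": 0.04, "dy": 0.035},
  {"dx": 0.04, "dy": 0.035},
  {"dx": 0.007, "dy": 0.002},
  {},
  {},
], newtons=40)

```text
schema error: expected keys claw, dx, dy, dz, wx, wy, wz
```

```bash
cat >> h.py <<'E'
def st():
    o=get_obs(); q=o["tool_rot"]; R=Rn.from_quat([q[1],q[2],q[3],q[0]]).as_matrix(); return o,R
def go(x,y,z=None):
    o,R=st(); d=np.array([x,y,o["eef_pos"][2] if z is None else z])-o["eef_pos"]
    print("t",round(o["t"],2),"pos",o["eef_pos"].round(4),"F",o["contact_force"].round(1),"grip",round(o["gripper_width"]*.0854,4),round(o["grasp_force"],1),"az",np.degrees(np.arctan2(R[1,0],R[0,0])).round(2),"zax",R[:,2].round(4),"\n  delta tool",(R.T@d).round(4))
E
cat > w.py <<'E'
from h import *
import sys
n=sys.argv[1]; C=cam("wrist"); im,d=read_camera("wrist"); cv2.imwrite(f"pics/w_{n}.png",im[:,:,::-1])
r=lid(cloud(C,d),im,n,float(sys.argv[2]) if len(sys.argv)>2 else 0.); print(r); go(*r[0][:2])
E
python3 w.py purple
```

```text
Traceback (most recent call last):
  File "w.py", line 4, in <module>
    r=lid(cloud(C,d),im,n,float(sys.argv[2]) if len(sys.argv)>2 else 0.); print(r); go(*r[0][:2])
  File "h.py", line 39, in lid
    P=W[m]; return circ(P[:,:2]).round(4),np.median(P[:,2]).round(4),len(P)
                   ~~~~^^^^^^^^^
  File "h.py", line 31, in circ
    h=cv2.convexHull(P.astype(np.float32)).reshape(-1,2)
      ^^^^^^^^^^^^^^^^^^^^^^^^^^^^^^^^^^^^^^^^^^^^
AttributeError: 'NoneType' object has no attribute 'reshape'
```

All keys are required in every row.

>>> drive_tool([
  {"claw": 0.085, "dx": 0, "dy": 0, "dz": -0.004, "wx": 0, "wy": 0, "wz": -9.857},
  {"claw": 0.085, "dx": 0, "dy": 0, "dz": 0, "wx": 0, "wy": 0, "wz": -9.857},
  {"claw": 0.085, "dx": 0, "dy": 0, "dz": 0, "wx": 0, "wy": 0, "wz": -9.857},
  {"claw": 0.085, "dx": 0, "dy": 0, "dz": 0, "wx": 0, "wy": 0, "wz": -9.857},
  {"claw": 0.085, "dx": 0, "dy": 0, "dz": 0, "wx": 0, "wy": 0, "wz": -9.857},
  {"claw": 0.085, "dx": 0, "dy": 0, "dz": 0, "wx": 0, "wy": 0, "wz": -9.857},
  {"claw": 0.085, "dx": 0, "dy": 0, "dz": 0, "wx": 0, "wy": 0, "wz": -9.857},
  {"claw": 0.085, "dx": 0.05, "dy": 0, "dz": 0, "wx": 0, "wy": 0, "wz": 0},
  {"claw": 0.085, "dx": 0.05, "dy": 0, "dz": 0, "wx": 0, "wy": 0, "wz": 0},
  {"claw": 0.085, "dx": 0.04, "dy": 0.035, "dz": 0, "wx": 0, "wy": 0, "wz": 0},
  {"claw": 0.085, "dx": 0.04, "dy": 0.035, "dz": 0, "wx": 0, "wy": 0, "wz": 0},
  {"claw": 0.085, "dx": 0.04, "dy": 0.035, "dz": 0, "wx": 0, "wy": 0, "wz": 0},
  {"claw": 0.085, "dx": 0.04, "dy": 0.035, "dz": 0, "wx": 0, "wy": 0, "wz": 0},
  {"claw": 0.085, "dx": 0.04, "dy": 0.035, "dz": 0, "wx": 0, "wy": 0, "wz": 0},
  {"claw": 0.085, "dx": 0.007, "dy": 0.002, "dz": 0, "wx": 0, "wy": 0, "wz": 0},
  {"claw": 0.085, "dx": 0, "dy": 0, "dz": 0, "wx": 0, "wy": 0, "wz": 0},
  {"claw": 0.085, "dx": 0, "dy": 0, "dz": 0, "wx": 0, "wy": 0, "wz": 0},
], newtons=40)

```text
t: 2.33
eef_pos: [0.4374, -0.2977, 0.2313]
tool_rot: [-0.0, 0.685, 0.728, -0.0]
contact_force: [0.2, -0.1, 0.2]
gripper_width: 0.999
grasp_force: 0.0
```

```bash
python3 w.py purple
```

```text
(array([ 0.439 , -0.2959,  0.0288]), np.float64(0.0789), 2255)
t 2.38 pos [ 0.4374 -0.2977  0.2314] F [-0.3 -1.2 -0. ] grip 0.0851 0.0 az 93.45 zax [-6.e-04 -4.e-04 -1.e+00] 
  delta tool [ 0.0017  0.0017 -0.    ]
```

View pics/w_purple.png

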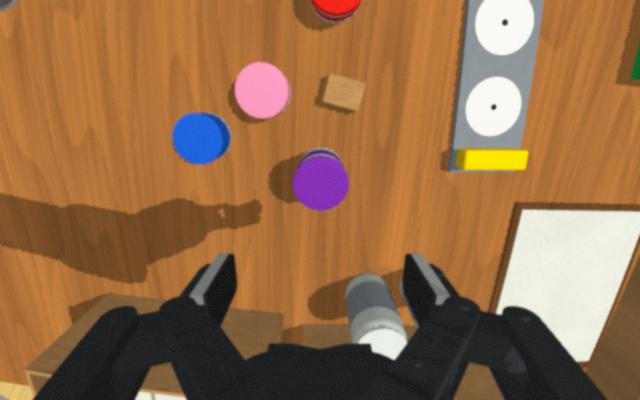

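The wrist view shows the purple lid at (321,182), centred between the open fingers with clear sides. Mark dots are at (505,22) and (494,107). I'm descending to grip it.

>>> drive_tool([
  {"claw": 0.085, "dx": 0.0015, "dy": 0.0015, "dz": 0.04, "wx": 0, "wy": 0, "wz": 0},
  {"claw": 0.085, "dx": 0, "dy": 0, "dz": 0.045, "wx": 0, "wy": 0, "wz": 0},
  {"claw": 0.085, "dx": 0, "dy": 0, "dz": 0.045, "wx": 0, "wy": 0, "wz": 0},
  {"claw": 0.085, "dx": 0, "dy": 0, "dz": 0.03, "wx": 0, "wy": 0, "wz": 0},
  {"claw": 0.085, "dx": 0, "dy": 0, "dz": 0.01, "wx": 0, "wy": 0, "wz": 0},
  {"claw": 0.066, "dx": 0, "dy": 0, "dz": 0, "wx": 0, "wy": 0, "wz": 0},
  {"claw": 0.05, "dx": 0, "dy": 0, "dz": 0, "wx": 0, "wy": 0, "wz": 0},
  {"claw": 0.05, "dx": 0, "dy": 0, "dz": 0, "wx": 0, "wy": 0, "wz": 0},
  {"claw": 0.05, "dx": 0, "dy": 0, "dz": 0, "wx": 0, "wy": 0, "wz": 0},
  {"claw": 0.05, "dx": 0, "dy": 0, "dz": 0, "wx": 0, "wy": 0, "wz": 0},
  {"claw": 0.05, "dx": 0, "dy": 0, "dz": 0, "wx": 0, "wy": 0, "wz": 0},
], newtons=40)

```text
t: 3.75
eef_pos: [0.4403, -0.2953, 0.0629]
tool_rot: [0.001, 0.685, 0.729, -0.0]
contact_force: [-3.9, 0.1, 7.9]
gripper_width: 0.681
grasp_force: 43.1
```

```bash
python3 - <<'E'
from h import *
go(.6392,-.1078,.0694)
# recompute marks from first wrist picture pose
c=calibration("wrist");R=Rn.from_euler('z',0).as_matrix()
a=np.radians(93.45);Rt=np.array([[np.cos(a),np.sin(a),0],[np.sin(a),-np.cos(a),0],[0,0,-1]]);T=np.eye(4);T[:3,:3]=Rt;T[:3,3]=[.4374,-.2977,.2314]
M=T@np.array(c["mount"]);C=(np.array(c["intrinsics"]),c["k1"],M[:3,:3],M[:3,3])
print(onz(C,505,22,.008),onz(C,494,107,.008),onz(C,321,182,.078))
E
```

```text
t 3.75 pos [ 0.4403 -0.2953  0.0629] F [-3.9  0.1  7.9] grip 0.0582 43.1 az 93.59 zax [ 0.0012 -0.0017 -1.    ] 
  delta tool [ 0.1746  0.2103 -0.0065]
[ 0.64269651 -0.1069936   0.008     ] [ 0.64943378 -0.20257272  0.008     ] [ 0.4398651  -0.29419613  0.078     ]
```

>>> drive_tool([
  {"claw": 0.05, "dx": 0, "dy": 0, "dz": -0.02, "wx": 0, "wy": 0, "wz": 0},
  {"claw": 0.05, "dx": 0, "dy": 0, "dz": -0.04, "wx": 0, "wy": 0, "wz": 0},
  {"claw": 0.05, "dx": 0, "dy": 0, "dz": -0.04, "wx": 0, "wy": 0, "wz": 0},
  {"claw": 0.05, "dx": 0.0165, "dy": 0.035, "dz": -0.02, "wx": 0, "wy": 0, "wz": 0},
  {"claw": 0.05, "dx": 0.0165, "dy": 0.045, "dz": -0.02, "wx": 0, "wy": 0, "wz": 0},
  {"claw": 0.05, "dx": 0.0165, "dy": 0.045, "dz": 0, "wx": 0, "wy": 0, "wz": 0},
  {"claw": 0.05, "dx": 0.0165, "dy": 0.045, "dz": 0, "wx": 0, "wy": 0, "wz": 0},
  {"claw": 0.05, "dx": 0.0165, "dy": 0.035, "dz": 0, "wx": 0, "wy": 0, "wz": 0},
  {"claw": 0.05, "dx": 0, "dy": 0, "dz": 0, "wx": 0, "wy": 0, "wz": 0},
  {"claw": 0.05, "dx": 0, "dy": 0, "dz": 0, "wx": 0, "wy": 0, "wz": 0},
  {"claw": 0.05, "dx": 0, "dy": 0, "dz": 0, "wx": 0, "wy": 0, "wz": 0},
])

```text
t: 5.12
eef_pos: [0.6383, -0.2005, 0.2015]
tool_rot: [0.0, 0.685, 0.729, -0.0]
contact_force: [0.9, 0.2, -2.3]
gripper_width: 0.675
grasp_force: 44.2
```

```bash
cat > m.py <<'E'
from h import *
import sys
# dots: small dark blobs enclosed by white discs
C=cam("wrist"); im,d=read_camera("wrist"); cv2.imwrite(f"pics/m_{sys.argv[1]}.png",im[:,:,::-1])
hsv=cv2.cvtColor(np.ascontiguousarray(im),cv2.COLOR_RGB2HSV)
w=((hsv[...,1]<40)&(hsv[...,2]>200)).astype(np.uint8)
cs,hr=cv2.findContours(w,cv2.RETR_CCOMP,cv2.CHAIN_APPROX_NONE)
for i,c in enumerate(cs):
    if hr[0][i][3]>=0 and 4<cv2.contourArea(c)<80 and len(cs[hr[0][i][3]])>60:
        u,v=cv2.minEnclosingCircle(c)[0]; print("dot",round(u,1),round(v,1),onz(C,u,v,.008).round(4))
W=cloud(C,d)
for n,z in (("purple",None),): pass
go(.64,-.1078)
E
python3 m.py a
```

```text
dot 326.2 94.9 [ 0.6409 -0.1076  0.008 ]
t 5.17 pos [ 0.6384 -0.2004  0.2016] F [ 0.4 -0.5 -2.2] grip 0.0579 44.2 az 93.53 zax [-4.e-04 -7.e-04 -1.e+00] 
  delta tool [ 0.0923  0.0073 -0.0001]
```

View pics/m_a.png

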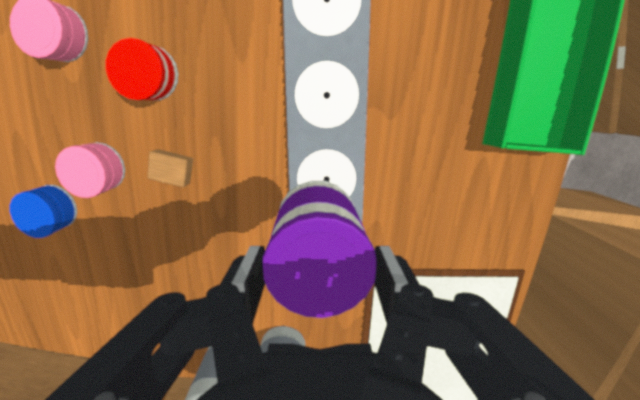

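The purple tin is held upright. The mark_3 dot is at (326,95), the mark_4 dot is at (327,180), and mark_2 is at (327,1). Next I measure the held lid against the TCP.

```bash
cat > held.py <<'E'
from h import *
import sys
n=sys.argv[1]; C=cam("wrist"); im,d=read_camera("wrist"); W=cloud(C,d); o,R=st()
hsv=cv2.cvtColor(np.ascontiguousarray(im),cv2.COLOR_RGB2HSV); a,b=HUE[n]
m=(hsv[...,0]>=a)&(hsv[...,0]<=b)&(hsv[...,1]>120)&(np.hypot(W[...,0]-o["eef_pos"][0],W[...,1]-o["eef_pos"][1])<.05)
z=np.percentile(W[m][:,2],80); P=W[m&(abs(W[...,2]-z)<.004)]; c=circ(P[:,:2])
print("lid",c.round(4),"z",np.median(P[:,2]).round(4),len(P),"rel tool",(R.T@(np.r_[c[:2],z]-o["eef_pos"])).round(4))
for u,v in ((326.5,180),): print(onz(C,u,v,.008))
E
python3 held.py purple
```

```text
lid [ 0.6395 -0.2008  0.0295] z 0.218 9141 rel tool [-0.0006  0.0009 -0.0168]
[ 0.64799565 -0.20413448  0.008     ]
```

>>> drive_tool([
  {"claw": 0.05, "dx": 0.03, "dy": 0.002, "dz": 0, "wx": 0, "wy": 0, "wz": 0},
  {"claw": 0.05, "dx": 0.0328, "dy": 0.003, "dz": 0, "wx": 0, "wy": 0, "wz": 0},
  {"claw": 0.05, "dx": 0.03, "dy": 0.002, "dz": 0, "wx": 0, "wy": 0, "wz": 0},
  {"claw": 0.05, "dx": 0, "dy": 0, "dz": 0.03, "wx": 0, "wy": 0, "wz": 0},
  {"claw": 0.05, "dx": 0, "dy": 0, "dz": 0.04, "wx": 0, "wy": 0, "wz": 0},
  {"claw": 0.05, "dx": 0, "dy": 0, "dz": 0.03, "wx": 0, "wy": 0, "wz": 0},
  {"claw": 0.05, "dx": 0, "dy": 0, "dz": 0.015, "wx": 0, "wy": 0, "wz": 0},
  {"claw": 0.05, "dx": 0, "dy": 0, "dz": 0.01, "wx": 0, "wy": 0, "wz": 0},
  {"claw": 0.05, "dx": 0, "dy": 0, "dz": 0.001, "wx": 0, "wy": 0, "wz": 0},
  {"claw": 0.05, "dx": 0, "dy": 0, "dz": 0, "wx": 0, "wy": 0, "wz": 0},
  {"claw": 0.05, "dx": 0, "dy": 0, "dz": 0, "wx": 0, "wy": 0, "wz": 0},
])

```text
t: 6.6
eef_pos: [0.6411, -0.1061, 0.0765]
tool_rot: [0.001, 0.684, 0.729, 0.0]
contact_force: [-0.4, -0.7, -2.6]
gripper_width: 0.675
grasp_force: 44.3
```

```bash
python3 -c "
from h import *
go(.6397,-.1077,.0709)"
```

```text
t 6.6 pos [ 0.6411 -0.1061  0.0765] F [-0.4 -0.7 -2.6] grip 0.0576 44.3 az 93.62 zax [ 1.6e-03 -2.0e-04 -1.0e+00] 
  delta tool [-0.0015 -0.0015  0.0056]
```

>>> drive_tool([
  {"claw": 0.05, "dx": -0.0015, "dy": -0.0014, "dz": 0.002, "wx": 0, "wy": 0, "wz": 0},
  {"claw": 0.05, "dx": 0, "dy": 0, "dz": 0.002, "wx": 0, "wy": 0, "wz": 0},
  {"claw": 0.05, "dx": 0, "dy": 0, "dz": 0, "wx": 0, "wy": 0, "wz": 0},
  {"claw": 0.05, "dx": 0, "dy": 0, "dz": 0, "wx": 0, "wy": 0, "wz": 0},
])

```text
t: 7.1
eef_pos: [0.6391, -0.1077, 0.0714]
tool_rot: [-0.0, 0.684, 0.729, -0.0]
contact_force: [0.0, -0.7, -2.6]
gripper_width: 0.678
grasp_force: 44.3
```

```bash
python3 -c "
from h import *
go(.6397,-.1077,.0709)"
```

```text
t 7.1 pos [ 0.6391 -0.1077  0.0714] F [ 0.  -0.7 -2.6] grip 0.0579 44.3 az 93.62 zax [-1.e-04  0.e+00 -1.e+00] 
  delta tool [-0.0001  0.0006  0.0005]
```

>>> drive_tool([
  {"claw": 0.05, "dx": 0, "dy": 0.0005, "dz": 0.0007, "wx": 0, "wy": 0, "wz": 0},
  {"claw": 0.05, "dx": 0, "dy": 0, "dz": 0.0006, "wx": 0, "wy": 0, "wz": 0},
  {"claw": 0.05, "dx": 0, "dy": 0, "dz": 0, "wx": 0, "wy": 0, "wz": 0},
])

```text
t: 7.48
eef_pos: [0.6394, -0.1077, 0.0711]
tool_rot: [0.0, 0.684, 0.729, -0.0]
contact_force: [-4.1, -0.2, 6.3]
gripper_width: 0.679
grasp_force: 45.2
```

Contact made (force went from −2.6 to +6.3 N). Releasing, rising, and heading for the orange tin.

>>> drive_tool([
  {"claw": 0.064, "dx": 0, "dy": 0, "dz": 0, "wx": 0, "wy": 0, "wz": 0},
  {"claw": 0.075, "dx": 0, "dy": 0, "dz": 0, "wx": 0, "wy": 0, "wz": 0},
  {"claw": 0.085, "dx": 0, "dy": 0, "dz": 0, "wx": 0, "wy": 0, "wz": 0},
  {"claw": 0.085, "dx": 0, "dy": 0, "dz": -0.01, "wx": 0, "wy": 0, "wz": 0},
  {"claw": 0.085, "dx": 0, "dy": 0, "dz": -0.03, "wx": 0, "wy": 0, "wz": 0},
  {"claw": 0.085, "dx": 0, "dy": 0, "dz": -0.04, "wx": 0, "wy": 0, "wz": 0},
  {"claw": 0.085, "dx": 0, "dy": 0, "dz": -0.04, "wx": 0, "wy": 0, "wz": 0},
  {"claw": 0.085, "dx": 0, "dy": 0, "dz": -0.03, "wx": 0, "wy": 0, "wz": 0},
  {"claw": 0.085, "dx": 0, "dy": 0, "dz": 0, "wx": 0, "wy": 0, "wz": 0},
  {"claw": 0.085, "dx": 0, "dy": 0, "dz": 0, "wx": 0, "wy": 0, "wz": 0},
])

```text
t: 8.72
eef_pos: [0.6392, -0.1077, 0.2199]
tool_rot: [-0.0, 0.684, 0.729, -0.0]
contact_force: [-0.2, -0.1, -0.5]
gripper_width: 0.997
grasp_force: 0.0
```

```bash
python3 w.py purple .008; sed -i 's/^go(.64.*$/go(.4265,.306,.24)/' m.py; python3 m.py b
```

```text
(array([ 0.6385, -0.1081,  0.0286]), np.float64(0.0869), 2474)
t 8.78 pos [ 0.6389 -0.1077  0.2193] F [-0.4  0.1  0.2] grip 0.0848 0.0 az 93.62 zax [-1.7e-03  1.0e-04 -1.0e+00] 
  delta tool [-0.0003 -0.0004  0.    ]
dot 321.0 243.0 [ 0.6477 -0.2034  0.008 ]
dot 320.5 93.5 [ 0.6347 -0.0127  0.008 ]
t 8.82 pos [ 0.6388 -0.1077  0.219 ] F [-1.3  0.4 -0.4] grip 0.0852 0.0 az 93.63 zax [-2.2e-03  2.0e-04 -1.0e+00] 
  delta tool [ 0.4263 -0.1858 -0.0205]
```

View pics/m_b.png

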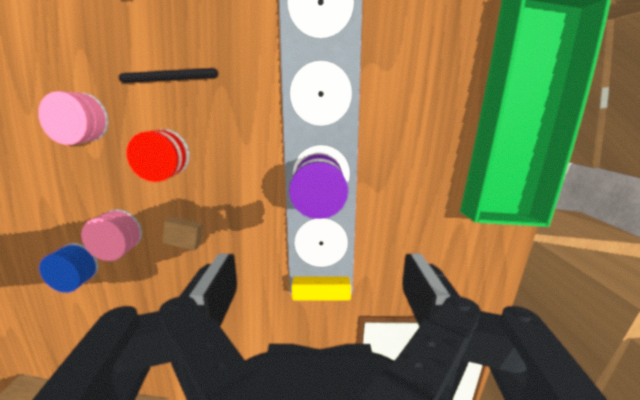

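Purple stands on mark_3, with its lid at (319,190) against the row line at u≈321, so about 1 mm off. On to orange.

>>> drive_tool([
  {"claw": 0.085, "dx": 0.02, "dy": -0.009, "dz": -0.002, "wx": 0, "wy": 0, "wz": 0},
  {"claw": 0.085, "dx": 0.042, "dy": -0.018, "dz": -0.002, "wx": 0, "wy": 0, "wz": 0},
  {"claw": 0.085, "dx": 0.048, "dy": -0.021, "dz": -0.002, "wx": 0, "wy": 0, "wz": 0},
  {"claw": 0.085, "dx": 0.048, "dy": -0.021, "dz": -0.002, "wx": 0, "wy": 0, "wz": 0},
  {"claw": 0.085, "dx": 0.048, "dy": -0.021, "dz": -0.002, "wx": 0, "wy": 0, "wz": 0},
  {"claw": 0.085, "dx": 0.048, "dy": -0.021, "dz": -0.002, "wx": 0, "wy": 0, "wz": 0},
  {"claw": 0.085, "dx": 0.048, "dy": -0.021, "dz": -0.002, "wx": 0, "wy": 0, "wz": 0},
  {"claw": 0.085, "dx": 0.048, "dy": -0.021, "dz": -0.002, "wx": 0, "wy": 0, "wz": 0},
  {"claw": 0.085, "dx": 0.042, "dy": -0.018, "dz": -0.002, "wx": 0, "wy": 0, "wz": 0},
  {"claw": 0.085, "dx": 0.034, "dy": -0.015, "dz": -0.002, "wx": 0, "wy": 0, "wz": 0},
  {"claw": 0.085, "dx": 0, "dy": 0, "dz": 0, "wx": 0, "wy": 0, "wz": 0},
  {"claw": 0.085, "dx": 0, "dy": 0, "dz": 0, "wx": 0, "wy": 0, "wz": 0},
])

```text
t: 10.32
eef_pos: [0.4263, 0.3054, 0.2398]
tool_rot: [0.0, 0.684, 0.729, -0.001]
contact_force: [0.9, 0.2, 0.9]
gripper_width: 0.997
grasp_force: 0.0
```

```bash
python3 w.py orange; python3 - <<'E'
from h import *
S=cam("scene")
for n in ["scene","side"]:
    im,d=read_camera(n); print(n,lid(cloud(cam(n),d),im,"purple",.008))
E
```

```text
(array([0.4276, 0.3058, 0.0296]), np.float64(0.1006), 609)
t 10.38 pos [0.4268 0.3048 0.2398] F [ 0.2 -0.1  0. ] grip 0.0847 0.0 az 93.59 zax [-4.0e-04 -1.1e-03 -1.0e+00] 
  delta tool [ 0.0009  0.0008 -0.    ]
scene (array([ 0.6387, -0.1085,  0.0286]), np.float64(0.0851), 439)
side (array([ 0.636 , -0.1057,  0.0284]), np.float64(0.0863), 187)
```

>>> drive_tool([
  {"claw": 0.085, "dx": 0.001, "dy": 0.0005, "dz": 0.03, "wx": 0, "wy": 0, "wz": 0},
  {"claw": 0.085, "dx": 0, "dy": 0, "dz": 0.045, "wx": 0, "wy": 0, "wz": 0},
  {"claw": 0.085, "dx": 0, "dy": 0, "dz": 0.045, "wx": 0, "wy": 0, "wz": 0},
  {"claw": 0.085, "dx": 0, "dy": 0, "dz": 0.028, "wx": 0, "wy": 0, "wz": 0},
  {"claw": 0.085, "dx": 0, "dy": 0, "dz": 0.01, "wx": 0, "wy": 0, "wz": 0},
  {"claw": 0.066, "dx": 0, "dy": 0, "dz": 0, "wx": 0, "wy": 0, "wz": 0},
  {"claw": 0.05, "dx": 0, "dy": 0, "dz": 0, "wx": 0, "wy": 0, "wz": 0},
  {"claw": 0.05, "dx": 0, "dy": 0, "dz": 0, "wx": 0, "wy": 0, "wz": 0},
  {"claw": 0.05, "dx": 0, "dy": 0, "dz": 0, "wx": 0, "wy": 0, "wz": 0},
  {"claw": 0.05, "dx": 0, "dy": 0, "dz": 0, "wx": 0, "wy": 0, "wz": 0},
  {"claw": 0.05, "dx": 0, "dy": 0, "dz": 0, "wx": 0, "wy": 0, "wz": 0},
], newtons=50)

```text
t: 11.85
eef_pos: [0.4281, 0.3074, 0.0837]
tool_rot: [0.0, 0.684, 0.729, 0.001]
contact_force: [-2.6, -0.8, 7.5]
gripper_width: 0.675
grasp_force: 53.7
```

```bash
python3 -c "
from h import *
go(.6467,-.2032,.22)"
```

```text
t 11.85 pos [0.4281 0.3074 0.0837] F [-2.6 -0.8  7.5] grip 0.0576 53.7 az 93.62 zax [ 0.0019  0.0011 -1.    ] 
  delta tool [-0.5233  0.1862 -0.1364]
```

>>> drive_tool([
  {"claw": 0.05, "dx": 0, "dy": 0, "dz": -0.02, "wx": 0, "wy": 0, "wz": 0},
  {"claw": 0.05, "dx": 0, "dy": 0, "dz": -0.04, "wx": 0, "wy": 0, "wz": 0},
  {"claw": 0.05, "dx": 0, "dy": 0, "dz": -0.04, "wx": 0, "wy": 0, "wz": 0},
  {"claw": 0.05, "dx": -0.021, "dy": 0.008, "dz": -0.034, "wx": 0, "wy": 0, "wz": 0},
  {"claw": 0.05, "dx": -0.042, "dy": 0.015, "dz": 0, "wx": 0, "wy": 0, "wz": 0},
  {"claw": 0.05, "dx": -0.046, "dy": 0.0163, "dz": 0, "wx": 0, "wy": 0, "wz": 0},
  {"claw": 0.05, "dx": -0.046, "dy": 0.0163, "dz": 0, "wx": 0, "wy": 0, "wz": 0},
  {"claw": 0.05, "dx": -0.046, "dy": 0.0163, "dz": 0, "wx": 0, "wy": 0, "wz": 0},
  {"claw": 0.05, "dx": -0.046, "dy": 0.0163, "dz": 0, "wx": 0, "wy": 0, "wz": 0},
  {"claw": 0.05, "dx": -0.046, "dy": 0.0163, "dz": 0, "wx": 0, "wy": 0, "wz": 0},
  {"claw": 0.05, "dx": -0.046, "dy": 0.0163, "dz": 0, "wx": 0, "wy": 0, "wz": 0},
  {"claw": 0.05, "dx": -0.046, "dy": 0.0163, "dz": 0, "wx": 0, "wy": 0, "wz": 0},
  {"claw": 0.05, "dx": -0.046, "dy": 0.0163, "dz": 0, "wx": 0, "wy": 0, "wz": 0},
  {"claw": 0.05, "dx": -0.042, "dy": 0.015, "dz": 0, "wx": 0, "wy": 0, "wz": 0},
  {"claw": 0.05, "dx": -0.034, "dy": 0.012, "dz": 0, "wx": 0, "wy": 0, "wz": 0},
  {"claw": 0.05, "dx": -0.016, "dy": 0.006, "dz": 0, "wx": 0, "wy": 0, "wz": 0},
  {"claw": 0.05, "dx": 0, "dy": 0, "dz": 0, "wx": 0, "wy": 0, "wz": 0},
  {"claw": 0.05, "dx": 0, "dy": 0, "dz": 0, "wx": 0, "wy": 0, "wz": 0},
])

```text
t: 14.1
eef_pos: [0.6464, -0.201, 0.2163]
tool_rot: [-0.001, 0.684, 0.73, 0.0]
contact_force: [0.5, 0.4, -2.3]
gripper_width: 0.671
grasp_force: 54.7
```

```bash
python3 held.py orange; python3 -c "
from h import *
go(.6467,-.2032,.1)"
```

```text
lid [ 0.6471 -0.202   0.03  ] z 0.2338 7261 rel tool [-0.0011  0.0006 -0.0178]
[ 0.65661493 -0.20778882  0.008     ]
t 14.15 pos [ 0.6464 -0.2009  0.2164] F [-0.3  0.6 -2.5] grip 0.0576 54.7 az 93.78 zax [-0.     0.001 -1.   ] 
  delta tool [-2.400e-03  1.000e-04  1.164e-01]
```

>>> drive_tool([
  {"claw": 0.05, "dx": -0.001, "dy": 0, "dz": 0.03, "wx": 0, "wy": 0, "wz": 0},
  {"claw": 0.05, "dx": 0, "dy": 0, "dz": 0.04, "wx": 0, "wy": 0, "wz": 0},
  {"claw": 0.05, "dx": 0, "dy": 0, "dz": 0.03, "wx": 0, "wy": 0, "wz": 0},
  {"claw": 0.05, "dx": 0, "dy": 0, "dz": 0.012, "wx": 0, "wy": 0, "wz": 0},
  {"claw": 0.05, "dx": 0, "dy": 0, "dz": 0.006, "wx": 0, "wy": 0, "wz": 0},
  {"claw": 0.05, "dx": 0, "dy": 0, "dz": 0, "wx": 0, "wy": 0, "wz": 0},
  {"claw": 0.05, "dx": 0, "dy": 0, "dz": 0, "wx": 0, "wy": 0, "wz": 0},
  {"claw": 0.05, "dx": 0, "dy": 0, "dz": 0, "wx": 0, "wy": 0, "wz": 0},
])

```text
t: 15.15
eef_pos: [0.6472, -0.2046, 0.0992]
tool_rot: [0.001, 0.684, 0.729, 0.0]
contact_force: [0.6, -0.5, -2.9]
gripper_width: 0.676
grasp_force: 54.6
```

```bash
python3 -c "
from h import *
go(.6467,-.2019,.0917)"
```

```text
t 15.15 pos [ 0.6472 -0.2046  0.0992] F [ 0.6 -0.5 -2.9] grip 0.0577 54.6 az 93.61 zax [ 1.5e-03 -4.0e-04 -1.0e+00] 
  delta tool [ 0.0027 -0.0003  0.0075]
```

>>> drive_tool([
  {"claw": 0.05, "dx": 0.002, "dy": 0, "dz": 0.003, "wx": 0, "wy": 0, "wz": 0},
  {"claw": 0.05, "dx": 0, "dy": 0, "dz": 0.002, "wx": 0, "wy": 0, "wz": 0},
  {"claw": 0.05, "dx": 0, "dy": 0, "dz": 0, "wx": 0, "wy": 0, "wz": 0},
  {"claw": 0.05, "dx": 0, "dy": 0, "dz": 0, "wx": 0, "wy": 0, "wz": 0},
])

```text
t: 15.65
eef_pos: [0.6466, -0.2024, 0.0932]
tool_rot: [0.0, 0.684, 0.729, 0.0]
contact_force: [-0.4, -0.4, -1.8]
gripper_width: 0.676
grasp_force: 54.6
```

```bash
python3 -c "
from h import *
for i in range(5):
    go(.6467,-.2019,.0917); read_camera('side')"; python3 held.py orange
```

```text
t 15.65 pos [ 0.6466 -0.2024  0.0932] F [-0.4 -0.4 -1.8] grip 0.0577 54.6 az 93.62 zax [ 0. -0. -1.] 
  delta tool [0.0005 0.0002 0.0015]
t 15.7 pos [ 0.6466 -0.2025  0.0932] F [ 0.6  0.9 -3.6] grip 0.0575 54.6 az 93.62 zax [ 1.e-04 -1.e-04 -1.e+00] 
  delta tool [0.0006 0.0002 0.0015]
t 15.75 pos [ 0.6466 -0.2025  0.0933] F [ 0.  -0.7 -2.7] grip 0.0576 54.6 az 93.62 zax [ 1.e-04 -0.e+00 -1.e+00] 
  delta tool [0.0005 0.0002 0.0016]
t 15.8 pos [ 0.6466 -0.2025  0.0933] F [ 0.7 -0.3 -2.8] grip 0.0578 54.6 az 93.62 zax [ 1.e-04 -0.e+00 -1.e+00] 
  delta tool [0.0006 0.0002 0.0016]
t 15.85 pos [ 0.6466 -0.2024  0.0933] F [-0.4  0.5 -2.5] grip 0.0573 54.6 az 93.62 zax [ 1.e-04 -0.e+00 -1.e+00] 
  delta tool [0.0005 0.0002 0.0016]
lid [ 0.6477 -0.2036  0.03  ] z 0.1107 6248 rel tool [-0.0012  0.0011 -0.018 ]
[ 0.65198518 -0.18003502  0.008     ]
```

Readings are steady. Lowering the last 1.5 mm gently.

>>> drive_tool([
  {"claw": 0.05, "dx": 0.0005, "dy": 0, "dz": 0.0008, "wx": 0, "wy": 0, "wz": 0},
  {"claw": 0.05, "dx": 0, "dy": 0, "dz": 0.0008, "wx": 0, "wy": 0, "wz": 0},
  {"claw": 0.05, "dx": 0, "dy": 0, "dz": 0.0004, "wx": 0, "wy": 0, "wz": 0},
  {"claw": 0.05, "dx": 0, "dy": 0, "dz": 0, "wx": 0, "wy": 0, "wz": 0},
])

```text
t: 16.45
eef_pos: [0.6466, -0.202, 0.0919]
tool_rot: [0.0, 0.684, 0.729, -0.0]
contact_force: [-2.7, 0.2, 5.2]
gripper_width: 0.672
grasp_force: 55.3
```

Contact made. Releasing, rising, and moving to hover above green.

>>> drive_tool([
  {"claw": 0.064, "dx": 0, "dy": 0, "dz": 0, "wx": 0, "wy": 0, "wz": 0},
  {"claw": 0.075, "dx": 0, "dy": 0, "dz": 0, "wx": 0, "wy": 0, "wz": 0},
  {"claw": 0.085, "dx": 0, "dy": 0, "dz": 0, "wx": 0, "wy": 0, "wz": 0},
  {"claw": 0.085, "dx": 0, "dy": 0, "dz": -0.01, "wx": 0, "wy": 0, "wz": 0},
  {"claw": 0.085, "dx": 0, "dy": 0, "dz": -0.03, "wx": 0, "wy": 0, "wz": 0},
  {"claw": 0.085, "dx": 0, "dy": 0, "dz": -0.04, "wx": 0, "wy": 0, "wz": 0},
  {"claw": 0.085, "dx": 0, "dy": 0, "dz": -0.04, "wx": 0, "wy": 0, "wz": 0},
  {"claw": 0.085, "dx": 0.02, "dy": -0.0118, "dz": -0.02, "wx": 0, "wy": 0, "wz": 0},
  {"claw": 0.085, "dx": 0.04, "dy": -0.022, "dz": 0, "wx": 0, "wy": 0, "wz": 0},
  {"claw": 0.085, "dx": 0.046, "dy": -0.026, "dz": 0, "wx": 0, "wy": 0, "wz": 0},
  {"claw": 0.085, "dx": 0.046, "dy": -0.026, "dz": 0, "wx": 0, "wy": 0, "wz": 0},
  {"claw": 0.085, "dx": 0.046, "dy": -0.026, "dz": 0, "wx": 0, "wy": 0, "wz": 0},
  {"claw": 0.085, "dx": 0.046, "dy": -0.026, "dz": 0, "wx": 0, "wy": 0, "wz": 0},
  {"claw": 0.085, "dx": 0.046, "dy": -0.026, "dz": 0, "wx": 0, "wy": 0, "wz": 0},
  {"claw": 0.085, "dx": 0.034, "dy": -0.018, "dz": 0, "wx": 0, "wy": 0, "wz": 0},
  {"claw": 0.085, "dx": 0.012, "dy": -0.006, "dz": 0, "wx": 0, "wy": 0, "wz": 0},
  {"claw": 0.085, "dx": 0, "dy": 0, "dz": 0, "wx": 0, "wy": 0, "wz": 0},
  {"claw": 0.085, "dx": 0, "dy": 0, "dz": 0, "wx": 0, "wy": 0, "wz": 0},
  {"claw": 0.085, "dx": 0, "dy": 0, "dz": 0, "wx": 0, "wy": 0, "wz": 0},
])

```text
t: 18.82
eef_pos: [0.4385, 0.1204, 0.2311]
tool_rot: [-0.0, 0.685, 0.728, -0.0]
contact_force: [0.0, -0.6, 0.0]
gripper_width: 0.992
grasp_force: 0.0
```

```bash
python3 w.py green; python3 - <<'E'
from h import *
for n in ["scene","side"]:
    im,d=read_camera(n); W=cloud(cam(n),d)
    for k in ("purple","orange"): print(n,k,lid(W,im,k,.008))
E
```

```text
(array([0.4377, 0.1214, 0.0287]), np.float64(0.0589), 2014)
t 18.88 pos [0.4384 0.1206 0.2311] F [ 0.1 -0.3  0.6] grip 0.0849 0.0 az 93.51 zax [-2.e-04  0.e+00 -1.e+00] 
  delta tool [ 0.0009 -0.0006  0.    ]
scene purple (array([ 0.6388, -0.1089,  0.0285]), np.float64(0.0852), 439)
scene orange (array([ 0.6447, -0.2029,  0.0301]), np.float64(0.107), 474)
side purple (array([ 0.6354, -0.106 ,  0.0285]), np.float64(0.0862), 210)
side orange (array([ 0.6428, -0.2002,  0.0282]), np.float64(0.1078), 77)
```

View pics/w_green.png

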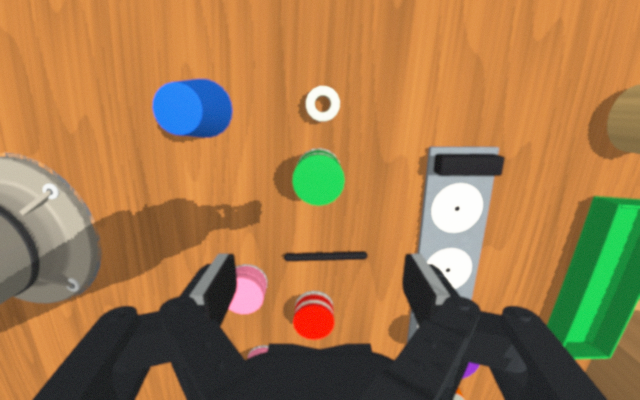

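Green lid is at (319,178), between the fingers, and the ring and pen are clear of them. Grasping.

>>> drive_tool([
  {"claw": 0.085, "dx": 0.001, "dy": -0.0005, "dz": 0.03, "wx": 0, "wy": 0, "wz": 0},
  {"claw": 0.085, "dx": 0, "dy": 0, "dz": 0.045, "wx": 0, "wy": 0, "wz": 0},
  {"claw": 0.085, "dx": 0, "dy": 0, "dz": 0.045, "wx": 0, "wy": 0, "wz": 0},
  {"claw": 0.085, "dx": 0, "dy": 0, "dz": 0.04, "wx": 0, "wy": 0, "wz": 0},
  {"claw": 0.085, "dx": 0, "dy": 0, "dz": 0.017, "wx": 0, "wy": 0, "wz": 0},
  {"claw": 0.085, "dx": 0, "dy": 0, "dz": 0.008, "wx": 0, "wy": 0, "wz": 0},
  {"claw": 0.066, "dx": 0, "dy": 0, "dz": 0, "wx": 0, "wy": 0, "wz": 0},
  {"claw": 0.05, "dx": 0, "dy": 0, "dz": 0, "wx": 0, "wy": 0, "wz": 0},
  {"claw": 0.05, "dx": 0, "dy": 0, "dz": 0, "wx": 0, "wy": 0, "wz": 0},
  {"claw": 0.05, "dx": 0, "dy": 0, "dz": 0, "wx": 0, "wy": 0, "wz": 0},
  {"claw": 0.05, "dx": 0, "dy": 0, "dz": 0, "wx": 0, "wy": 0, "wz": 0},
  {"claw": 0.05, "dx": 0, "dy": 0, "dz": 0, "wx": 0, "wy": 0, "wz": 0},
], newtons=40)

```text
t: 20.48
eef_pos: [0.4381, 0.1228, 0.0479]
tool_rot: [0.001, 0.684, 0.729, 0.001]
contact_force: [-3.0, 0.0, 7.3]
gripper_width: 0.662
grasp_force: 40.9
```

```bash
python3 -c "
from h import *
go(.634,-.0127,.18)"
```

```text
t 20.48 pos [0.4381 0.1228 0.0479] F [-3.   0.   7.3] grip 0.0566 40.9 az 93.62 zax [ 2.5e-03  1.0e-04 -1.0e+00] 
  delta tool [-0.1476  0.1873 -0.1317]
```

>>> drive_tool([
  {"claw": 0.05, "dx": 0, "dy": 0, "dz": -0.02, "wx": 0, "wy": 0, "wz": 0},
  {"claw": 0.05, "dx": 0, "dy": 0, "dz": -0.04, "wx": 0, "wy": 0, "wz": 0},
  {"claw": 0.05, "dx": 0, "dy": 0, "dz": -0.04, "wx": 0, "wy": 0, "wz": 0},
  {"claw": 0.05, "dx": -0.015, "dy": 0.019, "dz": -0.03, "wx": 0, "wy": 0, "wz": 0},
  {"claw": 0.05, "dx": -0.03, "dy": 0.038, "dz": 0, "wx": 0, "wy": 0, "wz": 0},
  {"claw": 0.05, "dx": -0.03, "dy": 0.038, "dz": 0, "wx": 0, "wy": 0, "wz": 0},
  {"claw": 0.05, "dx": -0.03, "dy": 0.038, "dz": 0, "wx": 0, "wy": 0, "wz": 0},
  {"claw": 0.05, "dx": -0.025, "dy": 0.032, "dz": 0, "wx": 0, "wy": 0, "wz": 0},
  {"claw": 0.05, "dx": -0.0176, "dy": 0.0223, "dz": 0, "wx": 0, "wy": 0, "wz": 0},
  {"claw": 0.05, "dx": 0, "dy": 0, "dz": 0, "wx": 0, "wy": 0, "wz": 0},
  {"claw": 0.05, "dx": 0, "dy": 0, "dz": 0.03, "wx": 0, "wy": 0, "wz": 0},
  {"claw": 0.05, "dx": 0, "dy": 0, "dz": 0.04, "wx": 0, "wy": 0, "wz": 0},
  {"claw": 0.05, "dx": 0, "dy": 0, "dz": 0.03, "wx": 0, "wy": 0, "wz": 0},
  {"claw": 0.05, "dx": 0, "dy": 0, "dz": 0.012, "wx": 0, "wy": 0, "wz": 0},
  {"claw": 0.05, "dx": 0, "dy": 0, "dz": 0.003, "wx": 0, "wy": 0, "wz": 0},
  {"claw": 0.05, "dx": 0, "dy": 0, "dz": 0, "wx": 0, "wy": 0, "wz": 0},
  {"claw": 0.05, "dx": 0, "dy": 0, "dz": 0, "wx": 0, "wy": 0, "wz": 0},
  {"claw": 0.05, "dx": 0, "dy": 0, "dz": 0, "wx": 0, "wy": 0, "wz": 0},
  {"claw": 0.05, "dx": 0, "dy": 0, "dz": 0, "wx": 0, "wy": 0, "wz": 0},
])

```text
t: 22.85
eef_pos: [0.6337, -0.013, 0.0616]
tool_rot: [0.0, 0.684, 0.729, 0.0]
contact_force: [-0.4, 0.1, -1.2]
gripper_width: 0.658
grasp_force: 43.0
```

```bash
python3 held.py green; python3 -c "
from h import *
go(.634,-.0127,.0559)"
```

```text
lid [ 0.6348 -0.0148  0.0295] z 0.0724 8495 rel tool [-0.0019  0.0011 -0.0114]
[0.63797949 0.0169623  0.008     ]
t 22.9 pos [ 0.6336 -0.013   0.0614] F [ 0.3 -0.4 -1.3] grip 0.0565 43.0 az 93.62 zax [ 3.e-04 -1.e-04 -1.e+00] 
  delta tool [0.0002 0.0004 0.0055]
```

>>> drive_tool([
  {"claw": 0.05, "dx": 0.0018, "dy": 0.0004, "dz": 0.002, "wx": 0, "wy": 0, "wz": 0},
  {"claw": 0.05, "dx": 0, "dy": 0, "dz": 0.002, "wx": 0, "wy": 0, "wz": 0},
  {"claw": 0.05, "dx": 0, "dy": 0, "dz": 0, "wx": 0, "wy": 0, "wz": 0},
  {"claw": 0.05, "dx": 0, "dy": 0, "dz": 0.0007, "wx": 0, "wy": 0, "wz": 0},
  {"claw": 0.05, "dx": 0, "dy": 0, "dz": 0.0007, "wx": 0, "wy": 0, "wz": 0},
  {"claw": 0.05, "dx": 0, "dy": 0, "dz": 0, "wx": 0, "wy": 0, "wz": 0},
  {"claw": 0.05, "dx": 0, "dy": 0, "dz": 0, "wx": 0, "wy": 0, "wz": 0},
])

```text
t: 23.78
eef_pos: [0.6339, -0.0111, 0.0561]
tool_rot: [0.0, 0.684, 0.729, 0.0]
contact_force: [-2.2, 2.3, 4.0]
gripper_width: 0.659
grasp_force: 44.2
```

Contact made. Releasing and moving to red.

>>> drive_tool([
  {"claw": 0.064, "dx": 0, "dy": 0, "dz": 0, "wx": 0, "wy": 0, "wz": 0},
  {"claw": 0.075, "dx": 0, "dy": 0, "dz": 0, "wx": 0, "wy": 0, "wz": 0},
  {"claw": 0.085, "dx": 0, "dy": 0, "dz": 0, "wx": 0, "wy": 0, "wz": 0},
  {"claw": 0.085, "dx": 0, "dy": 0, "dz": -0.01, "wx": 0, "wy": 0, "wz": 0},
  {"claw": 0.085, "dx": 0, "dy": 0, "dz": -0.03, "wx": 0, "wy": 0, "wz": 0},
  {"claw": 0.085, "dx": 0, "dy": 0, "dz": -0.045, "wx": 0, "wy": 0, "wz": 0},
  {"claw": 0.085, "dx": 0, "dy": 0, "dz": -0.045, "wx": 0, "wy": 0, "wz": 0},
  {"claw": 0.085, "dx": 0, "dy": 0, "dz": -0.03, "wx": 0, "wy": 0, "wz": 0},
  {"claw": 0.085, "dx": -0.008, "dy": -0.023, "dz": 0, "wx": 0, "wy": 0, "wz": 0},
  {"claw": 0.085, "dx": -0.015, "dy": -0.043, "dz": 0, "wx": 0, "wy": 0, "wz": 0},
  {"claw": 0.085, "dx": -0.015, "dy": -0.043, "dz": 0, "wx": 0, "wy": 0, "wz": 0},
  {"claw": 0.085, "dx": -0.015, "dy": -0.043, "dz": 0, "wx": 0, "wy": 0, "wz": 0},
  {"claw": 0.085, "dx": -0.0157, "dy": -0.0437, "dz": 0, "wx": 0, "wy": 0, "wz": 0},
  {"claw": 0.085, "dx": 0, "dy": 0, "dz": 0, "wx": 0, "wy": 0, "wz": 0},
  {"claw": 0.085, "dx": 0, "dy": 0, "dz": 0, "wx": 0, "wy": 0, "wz": 0},
  {"claw": 0.085, "dx": 0, "dy": 0, "dz": 0, "wx": 0, "wy": 0, "wz": 0},
])

```text
t: 25.78
eef_pos: [0.4441, -0.0913, 0.2162]
tool_rot: [0.0, 0.684, 0.73, 0.001]
contact_force: [-0.3, -0.9, 0.3]
gripper_width: 0.995
grasp_force: 0.0
```

```bash
python3 w.py red; python3 - <<'E'
from h import *
for n in ["scene","side"]:
    im,d=read_camera(n); W=cloud(cam(n),d)
    for k in ("green",): print(n,k,lid(W,im,k,.008,near=(.634,-.013)))
E
```

```text
(array([ 0.4435, -0.0926,  0.0292]), np.float64(0.0389), 2013)
t 25.82 pos [ 0.4439 -0.0913  0.216 ] F [ 0.1  0.6 -0.9] grip 0.0849 0.0 az 93.71 zax [ 8.e-04  6.e-04 -1.e+00] 
  delta tool [-0.0012 -0.0005 -0.    ]
scene green (array([ 0.6351, -0.013 ,  0.0285]), np.float64(0.0654), 432)
side green (array([ 0.6324, -0.011 ,  0.0285]), np.float64(0.0664), 208)
```

View pics/w_red.png

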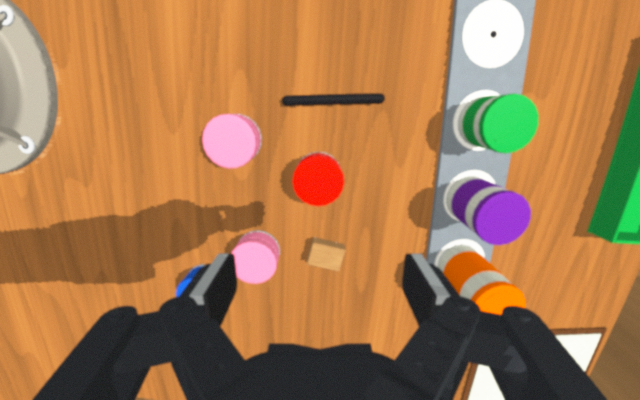

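Red lid is at (318,180); the pink look-alikes at (231,140) and (257,258) are clear of the finger paths. Grasping.

>>> drive_tool([
  {"claw": 0.085, "dx": -0.002, "dy": -0.0005, "dz": 0.03, "wx": 0, "wy": 0, "wz": 0},
  {"claw": 0.085, "dx": 0, "dy": 0, "dz": 0.045, "wx": 0, "wy": 0, "wz": 0},
  {"claw": 0.085, "dx": 0, "dy": 0, "dz": 0.045, "wx": 0, "wy": 0, "wz": 0},
  {"claw": 0.085, "dx": 0, "dy": 0, "dz": 0.04, "wx": 0, "wy": 0, "wz": 0},
  {"claw": 0.085, "dx": 0, "dy": 0, "dz": 0.017, "wx": 0, "wy": 0, "wz": 0},
  {"claw": 0.085, "dx": 0, "dy": 0, "dz": 0.007, "wx": 0, "wy": 0, "wz": 0},
  {"claw": 0.066, "dx": 0, "dy": 0, "dz": 0, "wx": 0, "wy": 0, "wz": 0},
  {"claw": 0.05, "dx": 0, "dy": 0, "dz": 0, "wx": 0, "wy": 0, "wz": 0},
  {"claw": 0.05, "dx": 0, "dy": 0, "dz": 0, "wx": 0, "wy": 0, "wz": 0},
  {"claw": 0.05, "dx": 0, "dy": 0, "dz": 0, "wx": 0, "wy": 0, "wz": 0},
  {"claw": 0.05, "dx": 0, "dy": 0, "dz": 0, "wx": 0, "wy": 0, "wz": 0},
  {"claw": 0.05, "dx": 0, "dy": 0, "dz": 0, "wx": 0, "wy": 0, "wz": 0},
])

```text
t: 27.42
eef_pos: [0.4425, -0.0941, 0.0319]
tool_rot: [0.0, 0.684, 0.729, 0.0]
contact_force: [0.5, -0.8, -0.0]
gripper_width: 0.585
grasp_force: 0.0
```

```bash
python3 -c "
from h import *
go(.6285,.082,.165)"
```

```text
t 27.43 pos [ 0.4425 -0.0941  0.0319] F [ 0.5 -0.8 -0. ] grip 0.05 0.0 az 93.62 zax [ 1.e-04 -0.e+00 -1.e+00] 
  delta tool [ 0.164   0.1968 -0.1331]
```

The fingers reached 0.05 without force, so the grasp missed. Looking before I do anything else.

```bash
python3 - <<'E'
from h import *
ims=[]
for n in ("wrist","side"):
    im,d=read_camera(n); 
    try: print(n,lid(cloud(cam(n),d),im,"red"))
    except Exception as e: print(n,e)
    ims.append(im)
a=ims[0][100:400,120:520]; b=cv2.resize(ims[1][150:250,300:440],(420,300),interpolation=cv2.INTER_CUBIC)
cv2.imwrite("pics/miss.png",np.hstack([a,b])[:,:800,::-1])
E
```

```text
wrist (array([ 0.4437, -0.0927,  0.0293]), np.float64(0.0389), 8103)
side (array([ 0.4446, -0.0921,  0.0307]), np.float64(0.0383), 246)
```

View pics/miss.png

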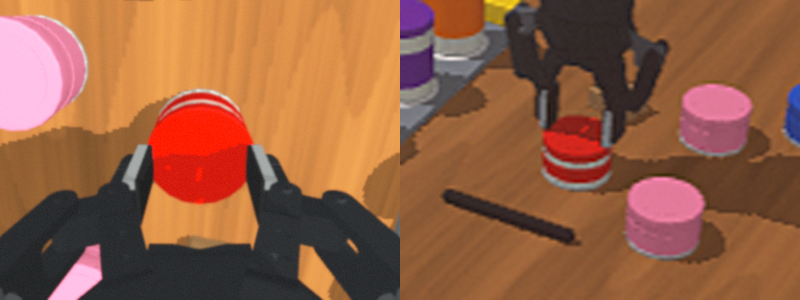

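```bash
python3 - <<'E'
from h import *
for n in ("side","scene"):
    im,d=read_camera(n); W=cloud(cam(n),d).reshape(-1,3); g=im.reshape(-1,3).astype(int)
    m=(abs(W[:,1]+.094)<.02)&(abs(W[:,0]-.443)<.07)&(W[:,2]>.004)&(W[:,2]<.08)&(g.max(1)-g.min(1)<40)&(g.max(1)<190)
    P=W[m]
    for lo in np.arange(0,.08,.01):
        s=P[(P[:,2]>lo)&(P[:,2]<=lo+.01)]
        if len(s): print(n,round(lo,3),len(s),"x",s[:,0].min().round(3),s[:,0].max().round(3),"x near -:",s[s[:,0]<.443][:,0].max().round(3) if (s[:,0]<.443).any() else "", "+:",s[s[:,0]>.443][:,0].min().round(3) if (s[:,0]>.443).any() else "")
print(get_obs()["gripper_width"])
E
```

```text
side 0.0 9 x 0.415 0.421 x near -: 0.421 +: 
side 0.02 12 x 0.415 0.423 x near -: 0.423 +: 
side 0.03 4 x 0.415 0.47 x near -: 0.415 +: 0.469
side 0.04 31 x 0.406 0.479 x near -: 0.416 +: 0.467
side 0.05 49 x 0.403 0.48 x near -: 0.416 +: 0.467
side 0.06 48 x 0.404 0.479 x near -: 0.417 +: 0.467
side 0.07 47 x 0.403 0.477 x near -: 0.414 +: 0.467
scene 0.0 3 x 0.467 0.471 x near -:  +: 0.467
scene 0.02 8 x 0.463 0.474 x near -:  +: 0.463
scene 0.03 1 x 0.414 0.414 x near -: 0.414 +: 
scene 0.04 27 x 0.413 0.479 x near -: 0.417 +: 0.47
scene 0.05 33 x 0.413 0.481 x near -: 0.418 +: 0.47
scene 0.06 31 x 0.414 0.482 x near -: 0.417 +: 0.47
scene 0.07 10 x 0.406 0.48 x near -: 0.416 +: 0.473
0.5853479455419874
```

Depth shows the fingertips at z≈0.040 with the TCP at 0.032. So the real tips sit well behind the stated overhang and closed just above the lid. The tin has not moved. I'll reopen, go 20 mm lower in small steps, and grip.

>>> drive_tool([
  {"claw": 0.085, "dx": 0, "dy": 0, "dz": 0, "wx": 0, "wy": 0, "wz": 0},
  {"claw": 0.085, "dx": 0.001, "dy": 0.001, "dz": 0, "wx": 0, "wy": 0, "wz": 0},
  {"claw": 0.085, "dx": 0, "dy": 0, "dz": 0, "wx": 0, "wy": 0, "wz": 0},
  {"claw": 0.085, "dx": 0, "dy": 0, "dz": 0.006, "wx": 0, "wy": 0, "wz": 0},
  {"claw": 0.085, "dx": 0, "dy": 0, "dz": 0.006, "wx": 0, "wy": 0, "wz": 0},
  {"claw": 0.085, "dx": 0, "dy": 0, "dz": 0, "wx": 0, "wy": 0, "wz": 0},
])

```text
t: 28.38
eef_pos: [0.4428, -0.0929, 0.0191]
tool_rot: [-0.001, 0.684, 0.729, -0.0]
contact_force: [0.2, -0.4, -0.0]
gripper_width: 0.995
grasp_force: 0.0
```

>>> drive_tool([
  {"claw": 0.085, "dx": 0, "dy": 0, "dz": 0.004, "wx": 0, "wy": 0, "wz": 0},
  {"claw": 0.085, "dx": 0, "dy": 0, "dz": 0.004, "wx": 0, "wy": 0, "wz": 0},
  {"claw": 0.066, "dx": 0, "dy": 0, "dz": 0, "wx": 0, "wy": 0, "wz": 0},
  {"claw": 0.05, "dx": 0, "dy": 0, "dz": 0, "wx": 0, "wy": 0, "wz": 0},
  {"claw": 0.05, "dx": 0, "dy": 0, "dz": 0, "wx": 0, "wy": 0, "wz": 0},
  {"claw": 0.05, "dx": 0, "dy": 0, "dz": 0, "wx": 0, "wy": 0, "wz": 0},
  {"claw": 0.05, "dx": 0, "dy": 0, "dz": 0, "wx": 0, "wy": 0, "wz": 0},
  {"claw": 0.05, "dx": 0, "dy": 0, "dz": 0, "wx": 0, "wy": 0, "wz": 0},
])

```text
t: 29.38
eef_pos: [0.4433, -0.093, 0.012]
tool_rot: [0.0, 0.684, 0.729, -0.0]
contact_force: [-1.3, 1.1, 5.2]
gripper_width: 0.689
grasp_force: 42.7
```

```bash
python3 -c "
from h import *
go(.6285,.082,.14)"
```

```text
t 29.38 pos [ 0.4433 -0.093   0.012 ] F [-1.3  1.1  5.2] grip 0.0589 42.7 az 93.62 zax [-1.e-04 -2.e-04 -1.e+00] 
  delta tool [ 0.1629  0.1959 -0.128 ]
```

Gripped. Carrying red to mark_1.

>>> drive_tool([
  {"claw": 0.05, "dx": 0, "dy": 0, "dz": -0.02, "wx": 0, "wy": 0, "wz": 0},
  {"claw": 0.05, "dx": 0, "dy": 0, "dz": -0.04, "wx": 0, "wy": 0, "wz": 0},
  {"claw": 0.05, "dx": 0, "dy": 0, "dz": -0.04, "wx": 0, "wy": 0, "wz": 0},
  {"claw": 0.05, "dx": 0.0169, "dy": 0.0199, "dz": -0.028, "wx": 0, "wy": 0, "wz": 0},
  {"claw": 0.05, "dx": 0.032, "dy": 0.038, "dz": 0, "wx": 0, "wy": 0, "wz": 0},
  {"claw": 0.05, "dx": 0.032, "dy": 0.038, "dz": 0, "wx": 0, "wy": 0, "wz": 0},
  {"claw": 0.05, "dx": 0.032, "dy": 0.038, "dz": 0, "wx": 0, "wy": 0, "wz": 0},
  {"claw": 0.05, "dx": 0.032, "dy": 0.038, "dz": 0, "wx": 0, "wy": 0, "wz": 0},
  {"claw": 0.05, "dx": 0.018, "dy": 0.024, "dz": 0, "wx": 0, "wy": 0, "wz": 0},
  {"claw": 0.05, "dx": 0, "dy": 0, "dz": 0, "wx": 0, "wy": 0, "wz": 0},
  {"claw": 0.05, "dx": 0, "dy": 0, "dz": 0.03, "wx": 0, "wy": 0, "wz": 0},
  {"claw": 0.05, "dx": 0, "dy": 0, "dz": 0.04, "wx": 0, "wy": 0, "wz": 0},
  {"claw": 0.05, "dx": 0, "dy": 0, "dz": 0.03, "wx": 0, "wy": 0, "wz": 0},
  {"claw": 0.05, "dx": 0, "dy": 0, "dz": 0.012, "wx": 0, "wy": 0, "wz": 0},
  {"claw": 0.05, "dx": 0, "dy": 0, "dz": 0.002, "wx": 0, "wy": 0, "wz": 0},
  {"claw": 0.05, "dx": 0, "dy": 0, "dz": 0, "wx": 0, "wy": 0, "wz": 0},
  {"claw": 0.05, "dx": 0, "dy": 0, "dz": 0, "wx": 0, "wy": 0, "wz": 0},
  {"claw": 0.05, "dx": 0, "dy": 0, "dz": 0, "wx": 0, "wy": 0, "wz": 0},
])

```text
t: 31.62
eef_pos: [0.6291, 0.082, 0.0266]
tool_rot: [0.0, 0.684, 0.729, 0.001]
contact_force: [-0.9, 0.6, -0.7]
gripper_width: 0.69
grasp_force: 43.6
```

```bash
python3 held.py red; python3 -c "
from h import *
go(.6285,.082,.02)"
```

```text
lid [0.63   0.082  0.0297] z 0.0534 10492 rel tool [ 0.      0.001  -0.0274]
[0.63199587 0.1203107  0.008     ]
t 31.68 pos [0.629  0.082  0.0264] F [ 0.9 -0.5 -0.1] grip 0.0589 43.6 az 93.62 zax [ 1.e-03  1.e-04 -1.e+00] 
  delta tool [ 0.0001 -0.0005  0.0064]
```

>>> drive_tool([
  {"claw": 0.05, "dx": 0, "dy": -0.0005, "dz": 0.002, "wx": 0, "wy": 0, "wz": 0},
  {"claw": 0.05, "dx": 0, "dy": 0, "dz": 0.002, "wx": 0, "wy": 0, "wz": 0},
  {"claw": 0.05, "dx": 0, "dy": 0, "dz": 0.001, "wx": 0, "wy": 0, "wz": 0},
  {"claw": 0.05, "dx": 0, "dy": 0, "dz": 0, "wx": 0, "wy": 0, "wz": 0},
  {"claw": 0.05, "dx": 0, "dy": 0, "dz": 0.0007, "wx": 0, "wy": 0, "wz": 0},
  {"claw": 0.05, "dx": 0, "dy": 0, "dz": 0.0007, "wx": 0, "wy": 0, "wz": 0},
  {"claw": 0.05, "dx": 0, "dy": 0, "dz": 0, "wx": 0, "wy": 0, "wz": 0},
])

```text
t: 32.55
eef_pos: [0.6282, 0.0819, 0.0201]
tool_rot: [0.0, 0.684, 0.729, -0.0]
contact_force: [-1.2, -0.1, 5.7]
gripper_width: 0.684
grasp_force: 44.3
```

Contact made. Releasing, rising, and backing off to check.

>>> drive_tool([
  {"claw": 0.064, "dx": 0, "dy": 0, "dz": 0, "wx": 0, "wy": 0, "wz": 0},
  {"claw": 0.075, "dx": 0, "dy": 0, "dz": 0, "wx": 0, "wy": 0, "wz": 0},
  {"claw": 0.085, "dx": 0, "dy": 0, "dz": 0, "wx": 0, "wy": 0, "wz": 0},
  {"claw": 0.085, "dx": 0, "dy": 0, "dz": -0.01, "wx": 0, "wy": 0, "wz": 0},
  {"claw": 0.085, "dx": 0, "dy": 0, "dz": -0.03, "wx": 0, "wy": 0, "wz": 0},
  {"claw": 0.085, "dx": 0, "dy": 0, "dz": -0.045, "wx": 0, "wy": 0, "wz": 0},
  {"claw": 0.085, "dx": 0, "dy": 0, "dz": -0.045, "wx": 0, "wy": 0, "wz": 0},
  {"claw": 0.085, "dx": 0, "dy": 0, "dz": -0.045, "wx": 0, "wy": 0, "wz": 0},
  {"claw": 0.085, "dx": -0.03, "dy": 0, "dz": -0.04, "wx": 0, "wy": 0, "wz": 0},
  {"claw": 0.085, "dx": -0.045, "dy": 0, "dz": -0.04, "wx": 0, "wy": 0, "wz": 0},
  {"claw": 0.085, "dx": -0.045, "dy": 0, "dz": -0.03, "wx": 0, "wy": 0, "wz": 0},
  {"claw": 0.085, "dx": -0.045, "dy": 0, "dz": 0, "wx": 0, "wy": 0, "wz": 0},
  {"claw": 0.085, "dx": -0.03, "dy": 0, "dz": 0, "wx": 0, "wy": 0, "wz": 0},
  {"claw": 0.085, "dx": 0, "dy": 0, "dz": 0, "wx": 0, "wy": 0, "wz": 0},
  {"claw": 0.085, "dx": 0, "dy": 0, "dz": 0, "wx": 0, "wy": 0, "wz": 0},
])

```text
t: 34.42
eef_pos: [0.6404, -0.1114, 0.3048]
tool_rot: [-0.0, 0.684, 0.73, 0.0]
contact_force: [0.7, 0.8, -0.3]
gripper_width: 0.996
grasp_force: 0.0
```

```bash
python3 - <<'E'
from h import *
MK={"orange":(.646,-.2028),"purple":(.6398,-.1079),"green":(.634,-.013),"red":(.628,.082)}
go(.6,0)
for n in ["wrist","scene","side"]:
    C=cam(n);im,d=read_camera(n); W=cloud(C,d); cv2.imwrite(f"pics/f_{n}.png",im[:,:,::-1])
    for k in MK:
        try: r=lid(W,im,k,.008,near=MK[k]); print(n,k,r,((r[0][:2]-MK[k])*1000).round(1))
        except Exception as e: print(n,k,"none")
a=cv2.imread("pics/f_scene.png")[200:295,170:390]; b=cv2.imread("pics/f_wrist.png")
cv2.imwrite("pics/fin.png",np.vstack([cv2.resize(a,(640,276),interpolation=cv2.INTER_CUBIC),b[0:300]]))
E
```

```text
t 34.42 pos [ 0.6404 -0.1114  0.3048] F [ 0.7  0.8 -0.3] grip 0.0851 0.0 az 93.69 zax [ 3.e-04  9.e-04 -1.e+00] 
  delta tool [ 1.137e-01 -3.310e-02  1.000e-04]
wrist orange (array([ 0.6458, -0.2024,  0.0291]), np.float64(0.1088), 1315) [-0.2  0.4]
wrist purple (array([ 0.6381, -0.1083,  0.0284]), np.float64(0.0868), 1539) [-1.7 -0.4]
wrist green (array([ 0.6343, -0.013 ,  0.028 ]), np.float64(0.067), 1679) [0.3 0. ]
wrist red (array([0.629 , 0.0797, 0.0284]), np.float64(0.047), 1578) [ 1.  -2.3]
scene orange (array([ 0.6449, -0.2026,  0.03  ]), np.float64(0.1071), 473) [-1.1  0.2]
scene purple (array([ 0.6384, -0.1089,  0.0286]), np.float64(0.0852), 436) [-1.4 -1. ]
scene green (array([ 0.6351, -0.0134,  0.0286]), np.float64(0.0654), 438) [ 1.1 -0.4]
scene red (array([0.6296, 0.0815, 0.0288]), np.float64(0.0452), 442) [ 1.6 -0.5]
side orange (array([ 0.6441, -0.2024,  0.0297]), np.float64(0.1078), 185) [-1.9  0.4]
side purple (array([ 0.6368, -0.1067,  0.0289]), np.float64(0.0862), 196) [-3.   1.2]
side green (array([ 0.6329, -0.0111,  0.0285]), np.float64(0.0665), 212) [-1.1  1.9]
side red (array([0.6274, 0.083 , 0.0296]), np.float64(0.0464), 309) [-0.6  1. ]
```

View pics/fin.png

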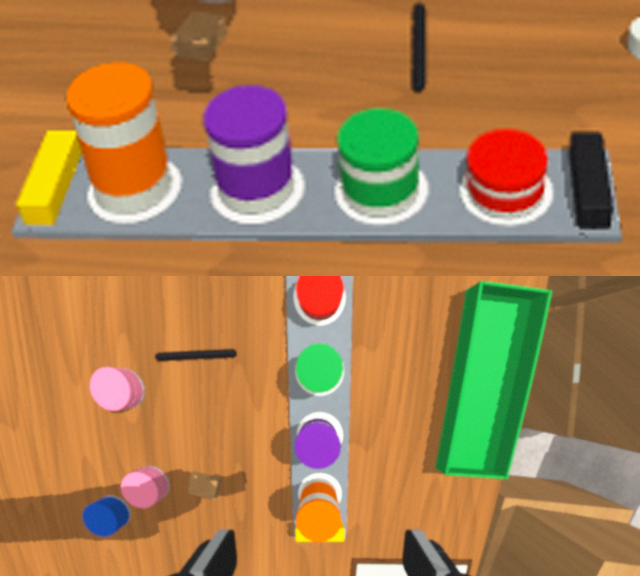

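The view shows orange, purple, green and red standing upright in order from yellow to black. Each is centred on its mark within about 2 mm, and the gripper is clear. Handing in.

```bash
python3 -c "
from station import *
print(hand_in())"
```

```text
the job is handed in; nothing more can be done
None
```

The four tins stand upright on the marks in height order from the yellow block to the black one (orange, purple, green, red), each about 2 mm or less off centre by my camera measurements, and the job was handed in at about 35 s.

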